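Snap the end cap home on a platform leg

ROBOT

A 6-joint arm with a two-finger parallel gripper is mounted at the origin on the work surface. World frame = base frame: x ahead of the robot, y to its left, z up, the work surface at z = 0. Lengths are in m, angles in rad, forces in N, time in s.
With the tool pointing down it reaches from about 0.225 to 0.875 m from the base axis. Payload 3.4 kg.
Tool frame: the origin (TCP) lies between the finger pads; the fingertips stand 11 mm ahead of it and the grasp point (between the pads) lies 8 mm behind it (tips_ahead is the distance from the TCP to the fingertips, in m); z points along the fingers, x is the direction in which the jaws open and shut, and the axes are right-handed (so a half turn about z gives the same grasp; the last joint's range is limited). The gripper opens to 85 mm and grips with 20 to 120 N. Pads are 22 mm wide; open, the fingers measure 114 mm over their backs; the gripper's body (76 mm by 85 mm) begins 54 mm behind the grasp point. The pads swing forward as they close: fully open they stand 13 mm farther back than shut.
Start: joints at [1.054, 0.276, 1.505, -0, 1.361, -0.121], TCP at [0.222, 0.531, 0.242] pointing down, gripper open.
Joint ranges: [-2.89, 2.89], [-0.75, 2.08], [0.22, 2.7], [-1.18, 4.32], [0.11, 2.71], [-2.7, 2.7]. Speed limits (rad/s): [2.57, 2.57, 3.14, 3.14, 3.14, 3.14].

INTERFACE

Orientations are given as a unit quaternion [w, x, y, z].
In Python, from rig import get_state, get_image, sign_off, masks_of, tips_ahead gives the robot as it stands.
- The arm moves only by the tool play_rows, never from a script. Its argument "series" is a list of rows, each an object of numbers: "fingers": the closure, from -1 (fully open) to 1 (shut); "dx", "dy", "dz": the shift along the world's x, y, z in mm; "turn": the turn about the world's z in rad. A call has 1 to 20 rows; each row shifts and turns the pose as measured when the row begins; what a row does not reach is not made up. A row lasts 1/12 s, in which the tool goes at most 41.7 mm and 7.16 degrees, less where a joint would pass 70% of its speed; a pose out of reach is approached as far as the arm can. A call with a gripper value outside its range is refused whole. The fingers move at their own pace and stop on an object; "squeeze" is the grip in N (left out, the last holds). Time passes only in rows, so rows that do not move let the fingers close. It gives the time, the measured TCP pose, the force and the opening at its end, in the units of the state.
- get_state(): the state, without advancing time (a new reading comes with each control period).
- get_image(name): name is "scene" or "side" or "wrist"; returns a dict with "pixels" (384x512x3 uint8, red, green, blue), "vfov" (degrees; the focal length in pixels is half the picture's height over the tangent of half this angle, whatever the lens; pixels are square), "cx", "cy" (the principal point, pixels), "rvec" (rotation vector, rad) and "tvec" (3), from world to camera coordinates, as OpenCV has them; the wrist camera has in their place "hand_eye" (4x4, takes a point from camera to tool coordinates, whose origin is the TCP and whose axes are the tool frame's). Camera axes: x right, y down, z forward; pixel columns grow to the right and rows downward; lengths in m; the calibration is good to about 2 mm. The wrist camera is an equidistant fisheye: a pixel r from the principal point sees the ray r / f radians off the axis. A picture is of the moment at which its call begins: read the wrist's pose just before it. There is no depth.
- sign_off(): hands the job in, once; it reports no verdict.
Trained networks look in a picture, given as the dict that the camera call returned (one of the last four; its "shot" number tells which), for a name from the list of things; names that differ only in an ending like _2 or _b are one class to them, and where a whole thing is asked for, a point or a joint stands for the part that bears it (a point fixed in the world has none). Each returns a list of dicts, best first, with "p" (0 to 1); they miss things now and then, are a little off and sometimes report something else, mostly with a low value. They report only what shows in the picture. A call takes as long as a camera call. They do not tell look-alikes from the thing itself.
- masks_of(picture, label): "region" (384x512 bool, what is visible of it) and "xy" ([column, row] in pixels, amid what is visible of it).
The state is a dict: "clock": time; "qpos": joint angles; "qd": joint speeds; "effort": joint torques, N m; "position": TCP position; "ee_rot": TCP orientation; "contact_force": force on the tool from outside, world axes, zero at the start; "moment": the same for the moment, N m; "width": finger opening in m.
Only numpy, scipy, OpenCV 4.12 (cv2) and the standard library are available. Lean on these libraries where they do the work, as an engineer would, in place of code of your own. Each camera call takes 0.05 s, during which the arm holds its last target. There are 200 camera calls.

TASK

Three screw-on platform legs stand on the bench. Take the pressing dolly by its stem, press it squarely onto the black cap that stands proud of the square leg until the cap snaps fully home, and stand the dolly upright on the bench again. Use only the dolly on that cap, and leave the proud cap of the round leg as it is.

Things in the scene. Friction and masses are not known exactly. Their poses are not given: they have to be found in the camera images.
- dolly_mid (a point): Centre of the pressing dolly, on its axis half-way up (42 mm above its underside); z up. Loose turned tool standing on the bench, 84 mm tall, 0.2 kg: flat white disc foot, diameter 56, 16 mm thick; straight round wooden stem, diameter 30, 68 mm long. In the front row with a bulbous wooden finial and a paint can, in any order; gaps of 40 mm or more between them.
- square_cap_top (a point): Centre of the top of the square leg's proud black cap; z up; sinks with the cap. Flat head 50 x 50 x 6 mm on a black ribbed plug that shows while proud. Fixed upright tube 50 x 50 mm on a 90 mm plate, its rim 76 mm above the bench. Cap top 96 mm above the bench when proud, 82 when home (head on rim). One of three legs in the row behind, any order, centres 130 mm or more apart; a like leg has its cap home.
- square_cap (a joint): How far that cap is pressed in, m: 0 at the start, 0.014 fully home (hard stop). It moves straight down only. Pressing meets up to about 11 N, most near 0.005; past about 0.010 it snaps the rest of the way by itself and stays. Let go before that, it springs back or stays half-way.
- round_cap (a joint): The same for the cap of the round leg (round black head, diameter 50 mm, on a fixed upright round tube, diameter 50 mm; same heights): 0 at the start, and to be left so.
Not all that is in view belongs to the job. What is shaped like the part that bears dolly_mid but green or purple is not meant.

How it is judged:
By the outcome, as a careful person would: the job done as asked, in the order asked, and still so for the second after the job is handed in, with the robot touching nothing.
It also fails if it takes over 54 s, if anything falls off the work surface, if the arm or the gripper's body presses on something with over 40 N, if the wrist force passes 120 N, or if a joint passes its speed limit or range.

## Working session

There is one attempt and no reset: what is moved stays moved. The work goes in short steps, Python scripts to look and compute and a tool call to move; the robot and the scene stay as the last step left them, time stands still between calls to the robot, and variables do not carry over. Pictures are saved under pics/ and viewed, about 8 in all and at most 12, crops included, and the job is handed in when it is done.

Besides the shell and the picture viewer there is one more tool, called in YAML: its name, and indented under it one key for each argument. play_rows: Moves the arm, as the interface text tells. Its arguments: {"type":"object","properties":{"series":{"type":"array"},"squeeze":{"type":"number"}},"required":["series"]}

```bash
mkdir -p pics; cat > h.py <<'E'
import numpy as np,cv2
from rig import *
def K(im):
    f=im["pixels"].shape[0]/2/np.tan(np.radians(im["vfov"]/2)); return np.array([[f,0,im["cx"]],[0,f,im["cy"]],[0,0,1.]])
def ray(im,uv):
    R=cv2.Rodrigues(np.array(im["rvec"],float))[0];t=np.array(im["tvec"],float).ravel()
    d=R.T@np.linalg.inv(K(im))@np.array([uv[0],uv[1],1.]);return -R.T@t,d/np.linalg.norm(d)
def atz(im,uv,z):
    c,d=ray(im,uv);return c+d*(z-c[2])/d[2]
def tri(rays):
    A=0;b=0
    for c,d in rays:
        P=np.eye(3)-np.outer(d,d);A=A+P;b=b+P@c
    return np.linalg.solve(A,b)
def proj(im,p): return cv2.projectPoints(np.array([p],float),np.array(im["rvec"],float),np.array(im["tvec"],float),K(im),None)[0].ravel()
def save(im,n): cv2.imwrite("pics/"+n,im["pixels"][:,:,::-1])
E
python3 - <<'E'
from h import *
s=get_state();print(s)
ims={n:get_image(n) for n in("scene","side")}
big=[]
for n,im in ims.items():
    big.append(im["pixels"])
    for l in("dolly_mid","square_cap_top","square_cap","round_cap"):
        for m in masks_of(im,l):
            ys,xs=np.nonzero(m["region"]);print(n,l,round(m["p"],2),np.round(m["xy"],1),m["region"].sum(),xs.min(),xs.max(),ys.min(),ys.max(),np.round(atz(im,m["xy"],.042 if l[0]=='d' else .09),3))
for n in ims: save(ims[n],n+"0.png"); print(n, ray(ims[n],(256,192)))
E
```

```text
{'clock': 0.0, 'qpos': array([ 1.05399434e+00,  2.76578903e-01,  1.50613438e+00,  7.98340092e-06,
        1.36068535e+00, -1.21020026e-01]), 'qd': array([-0.00073591, -0.00289121,  0.00069302, -0.00227325,  0.00163116,
       -0.00107014]), 'effort': array([-2.27109849e-03, -4.16761100e+01, -2.45807111e+01, -3.46591014e-04,
        1.10049875e-02,  1.31077570e-05]), 'position': array([0.22144107, 0.53010169, 0.24144837]), 'ee_rot': array([ 4.02633960e-04,  8.32325125e-01,  5.54286993e-01, -8.08262171e-04]), 'contact_force': array([-0.20538165, -0.04839325,  0.87400917]), 'moment': array([ 0.00024167,  0.01152934, -0.0115733 ]), 'width': 0.08527899887021093}
scene dolly_mid 0.96 [286.9 211.2] 885 275 301 185 230 [0.452 0.059 0.042]
scene dolly_mid 0.85 [351.5 211. ] 846 337 363 185 229 [0.359 0.147 0.042]
scene dolly_mid 0.66 [261.9 261.6] 1028 249 279 232 281 [0.586 0.13  0.042]
scene dolly_mid 0.61 [325.1 241.6] 1036 305 336 212 261 [0.466 0.171 0.042]
scene square_cap 0.64 [172.5 215.1] 711 155 190 201 229 [ 0.655 -0.033  0.09 ]
scene round_cap 0.67 [135.1 178.5] 407 123 147 172 191 [ 0.643 -0.188  0.09 ]
side dolly_mid 0.89 [272.6 174. ] 513 261 281 154 189 [0.565 0.1   0.042]
side dolly_mid 0.81 [226.  197.5] 519 217 234 174 212 [0.428 0.026 0.042]
side dolly_mid 0.63 [183.1 185.1] 516 176 197 163 198 [0.336 0.11  0.042]
side dolly_mid 0.56 [221.9 167.8] 302 216 236 154 187 [0.444 0.168 0.042]
side square_cap_top 0.86 [326.1 179.9] 417 313 339 172 191 [ 0.652 -0.037  0.09 ]
side square_cap 0.89 [327.7 178.9] 357 314 338 172 189 [ 0.657 -0.034  0.09 ]
side round_cap 0.65 [354.4 214.1] 431 339 364 207 228 [ 0.655 -0.174  0.09 ]
scene (array([0.9822681 , 0.5663937 , 0.60932115]), array([-0.54080712, -0.61061416, -0.57851362]))
side (array([ 0.31171   , -0.75348441,  0.57278469]), array([ 0.19775636,  0.81139474, -0.55002818]))
```

View pics/scene0.png

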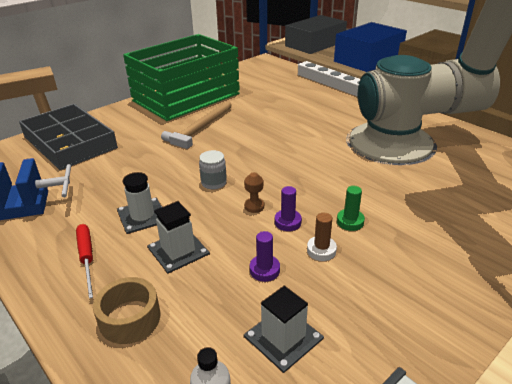

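View pics/side0.png

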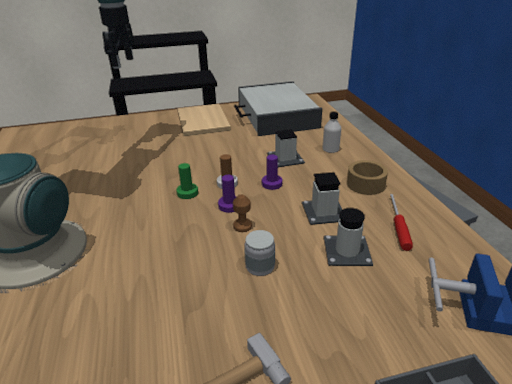

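The brown/white dolly is at scene (322,237), side (227,170). The purple and green ones are decoys. The middle square leg, at scene (174,225) and side (326,190), looks proud. I'll zoom in and fit both.

```bash
cat >> h.py <<'E'
from scipy.optimize import minimize
def cyl(x,y,r,z0,z1,n=48):
    a=np.linspace(0,2*np.pi,n);return np.array([[x+r*np.cos(t),y+r*np.sin(t),z] for z in(z0,z1) for t in a])
def box(x,y,h,z0,z1,yaw=0):
    c,s=np.cos(yaw),np.sin(yaw);return np.array([[x+c*i*h-s*j*h,y+s*i*h+c*j*h,z] for z in(z0,z1) for i in(-1,1) for j in(-1,1)])
def sil(im,parts):
    S=8;m=np.zeros((384*4,512*4),np.uint8)
    for P in parts:
        p=cv2.projectPoints(P,np.array(im["rvec"],float),np.array(im["tvec"],float),K(im),None)[0].reshape(-1,2)
        cv2.fillConvexPoly(m,cv2.convexHull(((p+.5)*4).astype(np.int32)),1)
    return m
def up(reg): return cv2.resize(reg.astype(np.uint8),None,fx=4,fy=4,interpolation=cv2.INTER_NEAREST)
def fit(obs,f,x0,step=.006):
    def c(v):
        t=0
        for im,reg in obs:
            a=sil(im,f(v));b=up(reg);t+=1-(a&b).sum()/max(1,(a|b).sum())
        return t
    sx=np.array([x0]+[np.array(x0)+np.eye(len(x0))[i]*(step if i<2 else .3) for i in range(len(x0))])
    r=minimize(c,x0,method="Nelder-Mead",options=dict(initial_simplex=sx,xatol=1e-4,fatol=1e-4));return r.x,r.fun/len(obs)
dolly=lambda v,z=0:[cyl(v[0],v[1],.028,z,z+.016),cyl(v[0],v[1],.015,z+.016,z+.084)]
E
python3 - <<'E'
from h import *
sc,sd=get_image("scene"),get_image("side")
near=lambda im,l,uv:min(masks_of(im,l),key=lambda m:np.hypot(*(np.array(m["xy"])-uv)))["region"]
d1=near(sc,"dolly_mid",(322,238));d2=near(sd,"dolly_mid",(226,168))
x,f=fit([(sc,d1)],dolly,[.466,.171]);print("dolly scene",x,f, proj(sc,[*x,.042]),proj(sd,[*x,.084]))
c1=near(sc,"square_cap",(174,215));c2=near(sd,"square_cap_top",(326,180))
for top in(.096,.082):
  F=lambda v:[box(v[0],v[1],.025,top-.006,top,v[2])]
  FF=lambda v:[box(v[0],v[1],.025,top-.02,top,v[2])]
  for g in(F,FF):print(top,[ (np.round(a,4),round(b,3)) for a,b in (fit([(sc,c1)],g,[.655,-.035,.1]),fit([(sd,c2)],g,[.655,-.035,.1]),fit([(sc,c1),(sd,c2)],g,[.655,-.035,.1]))])
a=cv2.resize(sc["pixels"][170:370,110:350],None,fx=3,fy=3,interpolation=cv2.INTER_CUBIC)
b=cv2.resize(sd["pixels"][110:270,190:390],None,fx=3.5,fy=3.5,interpolation=cv2.INTER_CUBIC)
cv2.imwrite("pics/a.png",a[:,:,::-1]);cv2.imwrite("pics/b.png",b[:,:,::-1])
E
```

```text
dolly scene [0.453918   0.15334563] 0.05072765072765073 [322.12680749 233.96348905] [225.55399048 155.90355174]
0.096 [(array([ 0.6558, -0.0314, -0.1958]), np.float64(0.199)), (array([ 0.6499, -0.0421, -0.215 ]), np.float64(0.188)), (array([ 0.6526, -0.0367, -0.1358]), np.float64(0.218))]
0.096 [(array([ 0.6512, -0.0383, -0.1722]), np.float64(0.092)), (array([ 0.6548, -0.0331, -0.2186]), np.float64(0.139)), (array([ 0.6524, -0.0367, -0.1541]), np.float64(0.136))]
0.082 [(array([ 0.6446, -0.0505,  1.4751]), np.float64(0.231)), (array([ 0.659 , -0.0245, -0.1848]), np.float64(0.227)), (array([ 0.6517, -0.0384, -0.2929]), np.float64(0.38))]
0.082 [(array([ 0.6423, -0.0548,  1.4451]), np.float64(0.062)), (array([ 0.6647, -0.012 , -1.6836]), np.float64(0.098)), (array([ 0.6428, -0.0544,  1.4252]), np.float64(0.427))]
```

View pics/a.png

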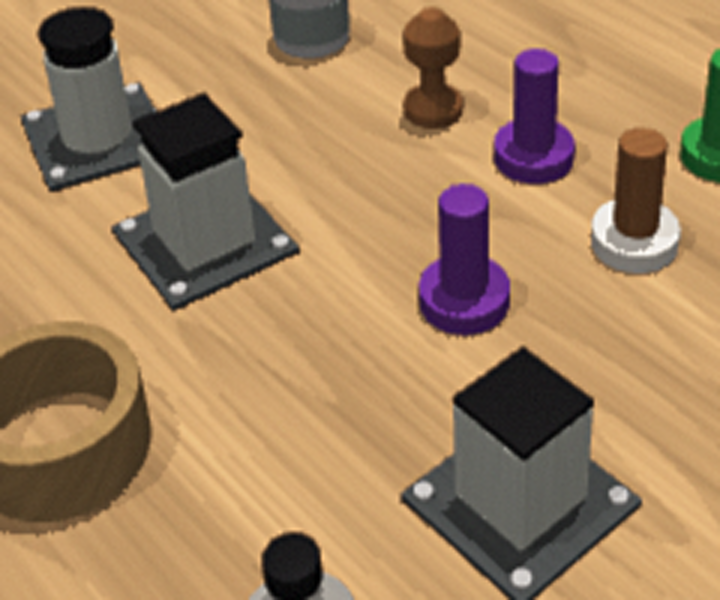

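View pics/b.png

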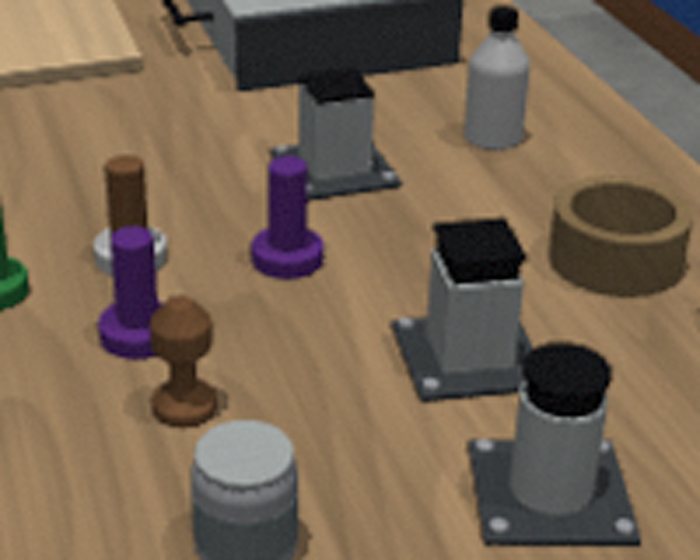

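The images show the middle square leg is proud (plug visible below its head), and the third leg's cap is home. The dolly is at about (0.454, 0.153) and the cap at about (0.6525, -0.0365). I'll move above the dolly.

play_rows:
  series:
    - {"dx": 16,"dy": -26,"dz": -2,"fingers": -1}
    - {"dx": 16,"dy": -26,"dz": -2}
    - {"dx": 16,"dy": -26,"dz": -2}
    - {"dx": 16,"dy": -26,"dz": -2}
    - {"dx": 16,"dy": -26,"dz": -2}
    - {"dx": 16,"dy": -26,"dz": -2}
    - {"dx": 16,"dy": -26,"dz": -2}
    - {"dx": 16,"dy": -26,"dz": -2}
    - {"dx": 16,"dy": -26,"dz": -2}
    - {"dx": 16,"dy": -26,"dz": -2}
    - {"dx": 16,"dy": -26,"dz": -2}
    - {"dx": 16,"dy": -26,"dz": -2}
    - {"dx": 16,"dy": -26,"dz": -2}
    - {"dx": 16,"dy": -26,"dz": -2}
    - {}

```text
invalid input at $.series[0]: expected keys fingers, dx, dy, dz, turn
```

play_rows:
  series:
    - {"dx": 16,"dy": -26,"dz": -2,"turn": 0,"fingers": -1}
    - {"dx": 16,"dy": -26,"dz": -2,"turn": 0,"fingers": -1}
    - {"dx": 16,"dy": -26,"dz": -2,"turn": 0,"fingers": -1}
    - {"dx": 16,"dy": -26,"dz": -2,"turn": 0,"fingers": -1}
    - {"dx": 16,"dy": -26,"dz": -2,"turn": 0,"fingers": -1}
    - {"dx": 16,"dy": -26,"dz": -2,"turn": 0,"fingers": -1}
    - {"dx": 16,"dy": -26,"dz": -2,"turn": 0,"fingers": -1}
    - {"dx": 16,"dy": -26,"dz": -2,"turn": 0,"fingers": -1}
    - {"dx": 16,"dy": -26,"dz": -2,"turn": 0,"fingers": -1}
    - {"dx": 16,"dy": -26,"dz": -2,"turn": 0,"fingers": -1}
    - {"dx": 16,"dy": -26,"dz": -2,"turn": 0,"fingers": -1}
    - {"dx": 16,"dy": -26,"dz": -2,"turn": 0,"fingers": -1}
    - {"dx": 16,"dy": -26,"dz": -2,"turn": 0,"fingers": -1}
    - {"dx": 16,"dy": -26,"dz": -2,"turn": 0,"fingers": -1}
    - {"dx": 0,"dy": 0,"dz": 0,"turn": 0,"fingers": -1}

```text
clock: 2.05
position: [0.4532, 0.1518, 0.2151]
ee_rot: [-0.0, 0.83, 0.558, 0.005]
contact_force: [0.7, 0.2, 0.1]
width: 0.0858
```

```bash
cat >> h.py <<'E'
from scipy.spatial.transform import Rotation as Ro
def wproj(im,s,P):
    R=Ro.from_quat(np.roll(s["ee_rot"],-1)).as_matrix();H=np.array(im["hand_eye"])
    T=(np.atleast_2d(P)-s["position"])@R; C=(T-H[:3,3])@H[:3,:3]
    th=np.arctan2(np.hypot(C[:,0],C[:,1]),C[:,2]);ph=np.arctan2(C[:,1],C[:,0]);f=K(im)[0,0]
    return np.c_[im["cx"]+f*th*np.cos(ph),im["cy"]+f*th*np.sin(ph)]
E
python3 - <<'E'
from h import *
s=get_state();w=get_image("wrist");print(s["position"],s["ee_rot"],w["vfov"],w["hand_eye"])
sc=get_image("scene")
p=w["pixels"].copy()
for m in masks_of(w,"dolly_mid"):
    print(m["p"],m["xy"],m["region"].sum())
for z,r in((.016,.028),(.084,.015)):
    cv2.polylines(p,[wproj(w,s,cyl(.454,.1533,r,z,z)).astype(np.int32)],False,(255,0,0))
cv2.imwrite("pics/w1.png",p[:,:,::-1])
E
```

```text
[0.4532252  0.15183143 0.21511861] [-7.08329541e-05  8.30096112e-01  5.57600034e-01  4.75841417e-03] 65.70646984690485 [[ 9.99998966e-01 -1.43693445e-03 -4.84926957e-05  1.50492040e-04]
 [ 1.39354881e-03  9.60403486e-01  2.78609408e-01 -7.29028793e-02]
 [-3.53770901e-04 -2.78609188e-01  9.60404496e-01 -1.31375864e-01]
 [ 0.00000000e+00  0.00000000e+00  0.00000000e+00  1.00000000e+00]]
0.91 [203.4, 84.4] 2051
0.87 [263.6, 265.8] 2074
0.87 [165.4, 193.2] 2129
0.85 [253.7, 168.2] 2011
```

View pics/w1.png

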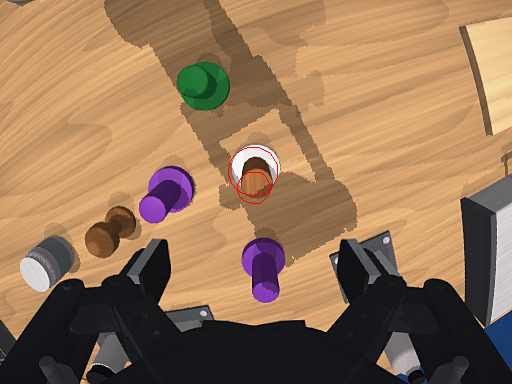

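Wrist view: the dolly sits at (254,168), with the projection (red) about 3–6 px low. I'll refine by fitting the wrist mask.

```bash
python3 - <<'E'
from h import *
s=get_state();w=get_image("wrist")
reg=min(masks_of(w,"dolly_mid"),key=lambda m:np.hypot(m["xy"][0]-254,m["xy"][1]-168))["region"];b=up(reg)
def c(v,t=s):
    m=np.zeros_like(b)
    for P in dolly(v): cv2.fillConvexPoly(m,cv2.convexHull(((wproj(w,t,P)+.5)*4).astype(np.int32)),1)
    return 1-(m&b).sum()/(m|b).sum()
x0=np.array([.454,.153])
r=minimize(c,x0,method="Nelder-Mead",options=dict(initial_simplex=[x0,x0+[.006,0],x0+[0,.006]],xatol=1e-4,fatol=1e-4));print(r.x,r.fun)
R=Ro.from_quat(np.roll(s["ee_rot"],-1)).as_matrix();print(R)
print((R.T@(np.r_[r.x,.05]-s["position"])))
sc=get_image("scene");reg=[m for m in masks_of(sc,"dolly_mid") if np.hypot(m["xy"][0]-322,m["xy"][1]-238)<15][0]["region"]
print(fit([(sc,reg)],dolly,[.455,.153]))
E
```

```text
[0.45002261 0.15733566] 0.07034853172981492
[[ 0.37541085  0.9268463   0.00475686]
 [ 0.92680307 -0.37543959  0.00901067]
 [ 0.01013742  0.00102597 -0.99994809]]
[-0.00045739 -0.00075015  0.16520419]
(array([0.45339347, 0.15347381]), np.float64(0.06525265877546116))
```

play_rows:
  series:
    - {"dx": -1,"dy": 3,"dz": -20,"turn": 0,"fingers": -1}
    - {"dx": 0,"dy": 0,"dz": -25,"turn": 0,"fingers": -1}
    - {"dx": 0,"dy": 0,"dz": -25,"turn": 0,"fingers": -1}
    - {"dx": 0,"dy": 0,"dz": -25,"turn": 0,"fingers": -1}
    - {"dx": 0,"dy": 0,"dz": -25,"turn": 0,"fingers": -1}
    - {"dx": 0,"dy": 0,"dz": -20,"turn": 0,"fingers": -1}
    - {"dx": 0,"dy": 0,"dz": -15,"turn": 0,"fingers": -1}
    - {"dx": 0,"dy": 0,"dz": -10,"turn": 0,"fingers": -1}
    - {"dx": 0,"dy": 0,"dz": 0,"turn": 0,"fingers": -1}

```text
clock: 3.15
position: [0.4459, 0.1699, 0.0479]
ee_rot: [-0.001, 0.823, 0.567, 0.01]
contact_force: [-0.6, -0.7, -0.2]
width: 0.0854
```

```bash
python3 - <<'E'
from h import *
s=get_state();w=get_image("wrist");print(s["position"],s["contact_force"]);sc=get_image("scene")
a=np.vstack([w["pixels"][60:360],cv2.resize(sc["pixels"][180:280,260:430],(512,300))])
cv2.imwrite("pics/w2.png",a[:,:,::-1])
E
```

```text
[0.44594432 0.16991598 0.04786714] [-0.5677876  -0.7355932  -0.19093663]
```

View pics/w2.png

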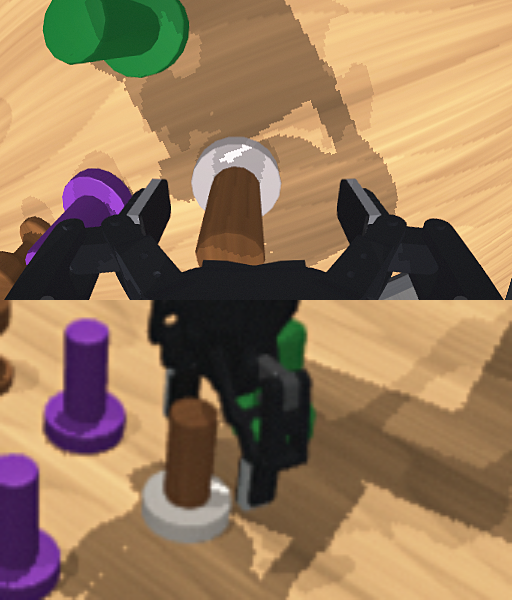

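The drift on descent was (−6,+15) mm. The dolly shows left of the jaw centre, at u≈236 against 256. Nothing was touched. I'll correct in small steps.

play_rows:
  series:
    - {"dx": 2,"dy": -5,"dz": 0,"turn": 0,"fingers": -1}
    - {"dx": 2,"dy": -5,"dz": 0,"turn": 0,"fingers": -1}
    - {"dx": 1,"dy": -4,"dz": 0,"turn": 0,"fingers": -1}
    - {"dx": 0,"dy": 0,"dz": 0,"turn": 0,"fingers": -1}

```text
clock: 3.58
position: [0.4554, 0.1563, 0.053]
ee_rot: [0.002, 0.823, 0.568, 0.015]
contact_force: [0.8, -0.2, -0.1]
width: 0.085
```

```bash
cat >> h.py <<'E'
def wfit(w,s,reg,x0,zb=0):
    b=up(reg)
    def c(v):
        m=np.zeros_like(b)
        for P in dolly(v,zb): cv2.fillConvexPoly(m,cv2.convexHull(((wproj(w,s,P)+.5)*4).astype(np.int32)),1)
        return 1-(m&b).sum()/(m|b).sum()
    x0=np.array(x0);r=minimize(c,x0,method="Nelder-Mead",options=dict(initial_simplex=[x0,x0+[.006,0],x0+[0,.006]],xatol=1e-4,fatol=1e-4));return r.x,r.fun
E
python3 - <<'E'
from h import *
s=get_state();w=get_image("wrist");print(s["position"],s["ee_rot"])
R=Ro.from_quat(np.roll(s["ee_rot"],-1)).as_matrix();print(R)
m=[m for m in masks_of(w,"dolly_mid")]
for q in m:
    x,f=wfit(w,s,q["region"],[.4515,.1555]);print(q["p"],q["xy"],q["region"].sum(),x,f,R.T@(np.r_[x,.055]-s["position"]))
E
```

```text
[0.45545    0.15633143 0.05304002] [0.0017394  0.82257207 0.5684573  0.01511507]
[[ 0.35325567  0.93514161  0.02684402]
 [ 0.93524677 -0.35370655  0.01432297]
 [ 0.02288891  0.02004611 -0.99953702]]
0.88 [137.4, 58.0] 10314 [0.4515 0.1555] 1.0 [-0.00212809 -0.00336044 -0.00207701]
0.78 [251.6, 236.9] 9645 [0.45114586 0.15684294] 0.04982844330004865 [-0.00099721 -0.00416662 -0.00206728]
0.62 [255.1, 322.0] 15 [0.56766233 0.1170922 ] 0.9956339027451836 [0.00298614 0.11885288 0.00049114]
0.59 [94.3, 249.2] 4904 [0.4515 0.1555] 1.0 [-0.00212809 -0.00336044 -0.00207701]
```

play_rows:
  series:
    - {"dx": 0,"dy": 0,"dz": 0,"turn": 0,"fingers": -1}
    - {"dx": 0,"dy": 0,"dz": 0,"turn": 0,"fingers": -1}
    - {"dx": 0,"dy": 0,"dz": 0,"turn": 0,"fingers": -1}

```text
clock: 3.93
position: [0.4555, 0.1564, 0.0535]
ee_rot: [0.002, 0.823, 0.568, 0.016]
contact_force: [-1.1, -0.4, 0.6]
width: 0.0858
```

```bash
python3 - <<'E'
from rig import *
for i in range(3):
    s=get_state();print(s["clock"],s["position"],s["ee_rot"],s["qd"]);get_image("side")
E
```

```text
3.9333 [0.45547855 0.15642395 0.05349346] [0.00163829 0.82294187 0.5679102  0.01555649] [-0.00215691 -0.00189885 -0.00125663  0.00175025  0.00037449  0.00102359]
3.9833 [0.45547345 0.15646184 0.05346729] [0.00163757 0.82292464 0.56793498 0.01556346] [ 0.00274241  0.00418172 -0.0001812   0.0007515  -0.0004272  -0.00084106]
4.0333 [0.45544147 0.15647761 0.05342396] [0.00163844 0.82288664 0.56799137 0.01551423] [ 1.96443561e-03  2.86955225e-03 -5.69201470e-06  4.54105687e-04
  3.27662171e-04  9.62965185e-04]
```

play_rows:
  series:
    - {"dx": -3,"dy": 0,"dz": 0,"turn": 0,"fingers": -1}
    - {"dx": 0,"dy": 0,"dz": 0,"turn": 0,"fingers": -1}

```text
clock: 4.25
position: [0.452, 0.1566, 0.0532]
ee_rot: [0.001, 0.823, 0.568, 0.015]
contact_force: [-0.7, -0.2, 0.2]
width: 0.0855
```

play_rows:
  series:
    - {"dx": 0,"dy": 0,"dz": -6,"turn": 0,"fingers": -1}
    - {"dx": 0,"dy": 0,"dz": 0,"turn": 0,"fingers": -1}

```text
clock: 4.42
position: [0.4518, 0.1567, 0.0468]
ee_rot: [0.002, 0.823, 0.568, 0.015]
contact_force: [-1.1, -0.1, 0.1]
width: 0.0857
```

Single pulses with a settling row in between are accurate. Now I'll grip.

play_rows:
  series:
    - {"dx": 0,"dy": 0,"dz": 0,"turn": 0,"fingers": 1}
    - {"dx": 0,"dy": 0,"dz": 0,"turn": 0,"fingers": 1}
    - {"dx": 0,"dy": 0,"dz": 0,"turn": 0,"fingers": 1}
    - {"dx": 0,"dy": 0,"dz": 0,"turn": 0,"fingers": 1}
    - {"dx": 0,"dy": 0,"dz": 0,"turn": 0,"fingers": 1}
    - {"dx": 0,"dy": 0,"dz": 0,"turn": 0,"fingers": 1}
    - {"dx": 0,"dy": 0,"dz": 0,"turn": 0,"fingers": 1}
    - {"dx": 0,"dy": 0,"dz": 0,"turn": 0,"fingers": 1}
  squeeze: 60

```text
clock: 5.08
position: [0.4514, 0.1564, 0.0466]
ee_rot: [0.001, 0.823, 0.568, 0.015]
contact_force: [-0.0, -0.5, 0.6]
width: 0.0284
```

play_rows:
  series:
    - {"dx": 0,"dy": 0,"dz": 10,"turn": 0,"fingers": 1}
    - {"dx": 0,"dy": 0,"dz": 0,"turn": 0,"fingers": 1}
    - {"dx": 0,"dy": 0,"dz": 30,"turn": 0,"fingers": 1}
    - {"dx": 0,"dy": 0,"dz": 0,"turn": 0,"fingers": 1}
    - {"dx": 0,"dy": 0,"dz": 30,"turn": 0,"fingers": 1}
    - {"dx": 0,"dy": 0,"dz": 0,"turn": 0,"fingers": 1}
    - {"dx": 0,"dy": 0,"dz": 30,"turn": 0,"fingers": 1}
    - {"dx": 0,"dy": 0,"dz": 0,"turn": 0,"fingers": 1}
    - {"dx": 0,"dy": 0,"dz": 30,"turn": 0,"fingers": 1}
    - {"dx": 0,"dy": 0,"dz": 0,"turn": 0,"fingers": 1}

```text
clock: 5.92
position: [0.4459, 0.1555, 0.1717]
ee_rot: [-0.002, 0.823, 0.568, 0.007]
contact_force: [2.4, 0.0, -1.7]
width: 0.0288
```

play_rows:
  series:
    - {"dx": 25,"dy": -23,"dz": 4,"turn": 0,"fingers": 1}
    - {"dx": 0,"dy": 0,"dz": 0,"turn": 0,"fingers": 1}
    - {"dx": 25,"dy": -23,"dz": 4,"turn": 0,"fingers": 1}
    - {"dx": 0,"dy": 0,"dz": 0,"turn": 0,"fingers": 1}
    - {"dx": 25,"dy": -23,"dz": 4,"turn": 0,"fingers": 1}
    - {"dx": 0,"dy": 0,"dz": 0,"turn": 0,"fingers": 1}
    - {"dx": 25,"dy": -23,"dz": 4,"turn": 0,"fingers": 1}
    - {"dx": 0,"dy": 0,"dz": 0,"turn": 0,"fingers": 1}
    - {"dx": 25,"dy": -23,"dz": 0,"turn": 0,"fingers": 1}
    - {"dx": 0,"dy": 0,"dz": 0,"turn": 0,"fingers": 1}
    - {"dx": 25,"dy": -23,"dz": 0,"turn": 0,"fingers": 1}
    - {"dx": 0,"dy": 0,"dz": 0,"turn": 0,"fingers": 1}
    - {"dx": 25,"dy": -23,"dz": 0,"turn": 0,"fingers": 1}
    - {"dx": 0,"dy": 0,"dz": 0,"turn": 0,"fingers": 1}

```text
clock: 7.08
position: [0.6152, -0.0105, 0.1613]
ee_rot: [-0.012, 0.823, 0.568, -0.006]
contact_force: [0.9, 0.0, -1.0]
width: 0.0289
```

play_rows:
  series:
    - {"dx": 18,"dy": -13,"dz": 15,"turn": 0,"fingers": 1}

```text
clock: 7.17
position: [0.6253, -0.0207, 0.1697]
ee_rot: [-0.019, 0.823, 0.568, -0.013]
contact_force: [-1.4, 1.7, -4.3]
width: 0.029
```

```bash
cat >> h.py <<'E'
def st():
    s=get_state();R=Ro.from_quat(np.roll(s["ee_rot"],-1)).as_matrix();print(round(s["clock"],2),np.round(s["position"],4),"tilt",np.round(R[:2,2],4),"F",np.round(s["contact_force"],1),round(s["width"],4));return s
E
cat > settle.py <<'E'
from h import *
st();get_image("side");st();get_image("side");st();get_image("side");st()
E
python3 settle.py
```

```text
7.17 [ 0.6253 -0.0207  0.1697] tilt [-0.0428  0.0177] F [-1.4  1.7 -4.3] 0.029
7.22 [ 0.6364 -0.0267  0.1746] tilt [-0.0218  0.0094] F [ 6.6 -2.8 -0.2] 0.029
7.27 [ 0.6365 -0.0258  0.1752] tilt [-0.0196  0.0103] F [ 0.7  0.1 -1.8] 0.0291
7.32 [ 0.6346 -0.0244  0.1749] tilt [-0.0228  0.0121] F [-0.7 -0.5 -2.4] 0.0285
```

```bash
cat >> h.py <<'E'
def dtilt(x,y,z,tx,ty): # z=foot bottom centre; axis tilt
    a=np.array([tx,ty,1.]);a/=np.linalg.norm(a);Rt=Ro.align_vectors([a],[[0,0,1]])[0].as_matrix()
    return [np.array(P)@Rt.T+[x,y,z] for P in dolly((0,0))]
E
python3 - <<'E'
from h import *
import warnings;warnings.filterwarnings("ignore")
s=st();sc,sd,w=get_image("scene"),get_image("side"),get_image("wrist")
x0=np.array([s["position"][0],s["position"][1]])
pr=proj(sc,[*x0,s["position"][2]-.02]),proj(sd,[*x0,s["position"][2]-.02]);print(pr)
obs=[]
for im,p in((sc,pr[0]),(sd,pr[1])):
    m=min(masks_of(im,"dolly_mid"),key=lambda m:np.hypot(*(np.array(m["xy"])-p)));print(m["p"],m["xy"],m["region"].sum());obs.append((im,m["region"]))
# fill-insensitive: only penalise the mask outside model + foot region disagreement
def c(v):
    P=dtilt(*v);t=0
    for im,reg in obs:
        b=up(reg);a=sil(im,P);f=sil(im,P[:1]);t+=((1-a)&b).sum()/b.sum()+(f&(1-b)).sum()/f.sum()
    return t
v0=np.array([*x0,s["position"][2]-.0466,0,0]);sx=np.vstack([v0]+[v0+d for d in np.diag([.006,.006,.006,.06,.06])])
r=minimize(c,v0,method="Nelder-Mead",options=dict(initial_simplex=sx,maxiter=600,xatol=1e-4,fatol=1e-4));print(np.round(r.x,4),r.fun,v0)
a=[]
for im,p in zip((sc,sd),pr):
    u,v=p.astype(int);v+=20;a.append(cv2.resize(im["pixels"][v-65:v+65,u-65:u+65],(390,390),interpolation=cv2.INTER_CUBIC))
cv2.imwrite("pics/c.png",np.hstack(a)[:,:,::-1])
E
```

```text
7.32 [ 0.6346 -0.0244  0.1749] tilt [-0.0228  0.0121] F [-0.7 -0.5 -2.4] 0.0285
(array([180.69673876, 183.12742553]), array([318.89899459, 153.26193057]))
0.84 [178.5, 188.8] 741
0.84 [316.0, 161.2] 408
[ 0.6327 -0.0271  0.1289  0.081  -0.0071] 0.34740973526423813 [ 0.63460524 -0.02443063  0.12832153  0.          0.        ]
```

View pics/c.png

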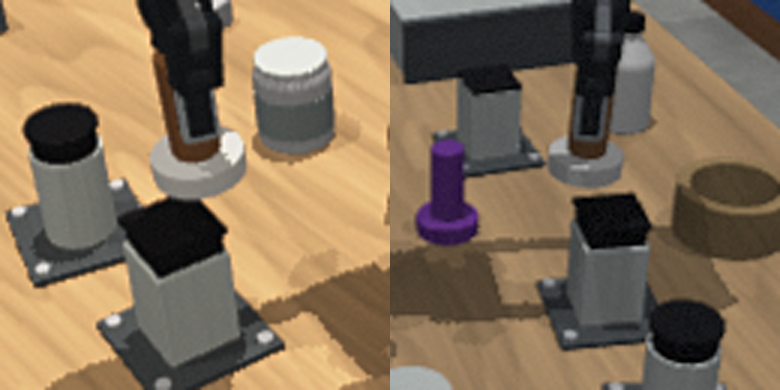

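The dolly's top leans about 0.05–0.08 rad toward +x. Pulses followed by a hold row freeze the wrist's lag, while letting the arm settle during a camera call doesn't. I'll pulse back inward to undo the tilt, then come out in a continuous move with a settle.

play_rows:
  series:
    - {"dx": -25,"dy": 23,"dz": 0,"turn": 0,"fingers": 1}
    - {"dx": 0,"dy": 0,"dz": 0,"turn": 0,"fingers": 1}
    - {"dx": -25,"dy": 23,"dz": 0,"turn": 0,"fingers": 1}
    - {"dx": 0,"dy": 0,"dz": 0,"turn": 0,"fingers": 1}
    - {"dx": -25,"dy": 23,"dz": 0,"turn": 0,"fingers": 1}
    - {"dx": 0,"dy": 0,"dz": 0,"turn": 0,"fingers": 1}
    - {"dx": -25,"dy": 23,"dz": 0,"turn": 0,"fingers": 1}
    - {"dx": 0,"dy": 0,"dz": 0,"turn": 0,"fingers": 1}
    - {"dx": -25,"dy": 23,"dz": 0,"turn": 0,"fingers": 1}
    - {"dx": 0,"dy": 0,"dz": 0,"turn": 0,"fingers": 1}
    - {"dx": -25,"dy": 23,"dz": 0,"turn": 0,"fingers": 1}
    - {"dx": 0,"dy": 0,"dz": 0,"turn": 0,"fingers": 1}

```text
clock: 8.57
position: [0.4677, 0.123, 0.1713]
ee_rot: [-0.018, 0.822, 0.57, -0.011]
contact_force: [-1.9, -1.0, -4.1]
width: 0.0289
```

```bash
python3 settle.py
```

```text
8.57 [0.4677 0.123  0.1713] tilt [-0.0383  0.0166] F [-1.9 -1.  -4.1] 0.0289
8.62 [0.472  0.1212 0.1719] tilt [-0.0309  0.0139] F [ 1.8 -0.2 -1.2] 0.0286
8.67 [0.4739 0.1205 0.1722] tilt [-0.0282  0.0134] F [-0.4  0.3 -1.9] 0.0287
8.72 [0.4748 0.1201 0.1723] tilt [-0.0276  0.0134] F [ 0.5 -0.  -1.8] 0.0292
```

Tilt didn't reverse. I'll set the dolly down on its free old spot, release so it squares itself, regrip, and travel without hold rows.

play_rows:
  series:
    - {"dx": -12,"dy": 18,"dz": -20,"turn": 0,"fingers": 1}
    - {"dx": -12,"dy": 18,"dz": -20,"turn": 0,"fingers": 1}
    - {"dx": 0,"dy": 0,"dz": -20,"turn": 0,"fingers": 1}

```text
clock: 8.97
position: [0.4573, 0.1562, 0.1159]
ee_rot: [-0.009, 0.823, 0.568, -0.001]
contact_force: [-0.4, 0.2, -2.9]
width: 0.0285
```

```bash
python3 settle.py
```

```text
8.97 [0.4573 0.1562 0.1159] tilt [-0.0118  0.0149] F [-0.4  0.2 -2.9] 0.0285
9.02 [0.4556 0.1545 0.1121] tilt [-0.0181  0.0121] F [-0.4  0.4 -5.2] 0.0287
9.07 [0.456  0.154  0.1135] tilt [-0.0185  0.0116] F [-0.9 -0.1 -3.4] 0.0287
9.12 [0.4575 0.1539 0.115 ] tilt [-0.0154  0.012 ] F [ 0.9  1.3 -3.1] 0.029
```

play_rows:
  series:
    - {"dx": -2,"dy": 1,"dz": -22,"turn": 0,"fingers": 1}
    - {"dx": -2,"dy": 1,"dz": -22,"turn": 0,"fingers": 1}
    - {"dx": 0,"dy": 0,"dz": -8,"turn": 0,"fingers": 1}

```text
clock: 9.37
position: [0.4613, 0.1553, 0.0672]
ee_rot: [-0.006, 0.824, 0.567, 0.003]
contact_force: [-1.1, 0.4, -2.8]
width: 0.0288
```

```bash
python3 settle.py
```

```text
9.37 [0.4613 0.1553 0.0672] tilt [-0.0012  0.0137] F [-1.1  0.4 -2.8] 0.0288
9.42 [0.4613 0.1551 0.0668] tilt [-0.0018  0.0134] F [-0.  -0.  -3.5] 0.0291
9.47 [0.4616 0.1553 0.0678] tilt [-0.0011  0.0137] F [-0.5  0.3 -2.6] 0.0285
9.52 [0.4621 0.1555 0.0685] tilt [0.0004 0.014 ] F [ 0.8  0.6 -1.8] 0.0288
```

play_rows:
  series:
    - {"dx": -2,"dy": 0,"dz": -10,"turn": 0,"fingers": 1}
    - {"dx": -2,"dy": 0,"dz": -6,"turn": 0,"fingers": 1}

```text
clock: 9.68
position: [0.4625, 0.1555, 0.0559]
ee_rot: [-0.004, 0.824, 0.567, 0.008]
contact_force: [-0.2, -0.6, -2.8]
width: 0.0287
```

```bash
python3 settle.py
```

```text
9.68 [0.4625 0.1555 0.0559] tilt [0.0088 0.0154] F [-0.2 -0.6 -2.8] 0.0287
9.73 [0.4619 0.1555 0.0554] tilt [0.008  0.0153] F [-0.5  0.1 -2.6] 0.0289
9.78 [0.4617 0.1555 0.0556] tilt [0.0075 0.0152] F [-0.4  0.4 -3. ] 0.0284
9.83 [0.4618 0.1556 0.0558] tilt [0.0078 0.0153] F [-0.3 -0.5 -2.6] 0.0288
```

play_rows:
  series:
    - {"dx": 0,"dy": 0,"dz": -5,"turn": 0,"fingers": 1}
    - {"dx": 0,"dy": 0,"dz": -3,"turn": 0,"fingers": 1}

```text
clock: 10.0
position: [0.4635, 0.1558, 0.0493]
ee_rot: [-0.003, 0.824, 0.567, 0.009]
contact_force: [-0.2, -0.2, -2.9]
width: 0.0285
```

```bash
python3 settle.py
```

```text
10.0 [0.4635 0.1558 0.0493] tilt [0.0119 0.016 ] F [-0.2 -0.2 -2.9] 0.0285
10.05 [0.4634 0.1558 0.0489] tilt [0.0114 0.0159] F [ 0.5 -0.3 -2.8] 0.0285
10.1 [0.4632 0.1558 0.049 ] tilt [0.0109 0.0158] F [-0.6  0.1 -2.5] 0.0287
10.15 [0.4631 0.1558 0.049 ] tilt [0.0108 0.0158] F [ 0.4  0.2 -2.6] 0.0286
```

play_rows:
  series:
    - {"dx": 0,"dy": 0,"dz": -3,"turn": 0,"fingers": 1}
    - {"dx": 0,"dy": 0,"dz": 0,"turn": 0,"fingers": 0.3}
    - {"dx": 0,"dy": 0,"dz": 0,"turn": 0,"fingers": 0}
    - {"dx": 0,"dy": 0,"dz": 0,"turn": 0,"fingers": 0}
    - {"dx": 0,"dy": 0,"dz": 0,"turn": 0,"fingers": 0}
    - {"dx": 0,"dy": 0,"dz": 0,"turn": 0,"fingers": 0}
  squeeze: 30

```text
clock: 10.65
position: [0.4649, 0.1564, 0.0474]
ee_rot: [-0.003, 0.824, 0.567, 0.011]
contact_force: [0.8, -0.3, 0.7]
width: 0.0429
```

```bash
python3 - <<'E'
from h import *
s=st();w=get_image("wrist");sc=get_image("scene")
R=Ro.from_quat(np.roll(s["ee_rot"],-1)).as_matrix()
for q in masks_of(w,"dolly_mid"):
  if q["region"].sum()>3000 and abs(q["xy"][0]-256)<40:
    x,f=wfit(w,s,q["region"],s["position"][:2]);print(q["p"],x,f,R.T@(np.r_[x,.055]-s["position"]))
a=np.hstack([w["pixels"][100:360,130:390],cv2.resize(sc["pixels"][180:280,270:370],(260,260))])
cv2.imwrite("pics/d.png",a[:,:,::-1])
E
```

```text
10.65 [0.4649 0.1564 0.0474] tilt [0.0147 0.0167] F [ 0.8 -0.3  0.7] 0.0429
0.94 [0.46204969 0.15717768] 0.04707345439471233 [-0.00010208 -0.00291141 -0.00761916]
```

View pics/d.png

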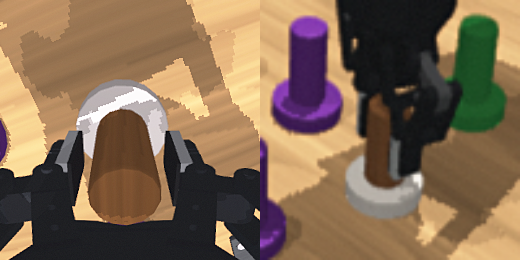

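Picture: the dolly stands upright and free between the jaws, offset −3 mm along the pads. Regripping now.

play_rows:
  series:
    - {"dx": 0,"dy": 0,"dz": 0,"turn": 0,"fingers": 1}
    - {"dx": 0,"dy": 0,"dz": 0,"turn": 0,"fingers": 1}
    - {"dx": 0,"dy": 0,"dz": 0,"turn": 0,"fingers": 1}
    - {"dx": 0,"dy": 0,"dz": 0,"turn": 0,"fingers": 1}
    - {"dx": 0,"dy": 0,"dz": 0,"turn": 0,"fingers": 1}
    - {"dx": 0,"dy": 0,"dz": 35,"turn": 0,"fingers": 1}
    - {"dx": 0,"dy": 0,"dz": 35,"turn": 0,"fingers": 1}
    - {"dx": 0,"dy": 0,"dz": 35,"turn": 0,"fingers": 1}
  squeeze: 60

```text
clock: 11.47
position: [0.4564, 0.1545, 0.1467]
ee_rot: [-0.008, 0.824, 0.567, -0.001]
contact_force: [0.5, 0.4, -3.8]
width: 0.0287
```

```bash
python3 settle.py
```

```text
11.47 [0.4564 0.1545 0.1467] tilt [-0.0095  0.012 ] F [ 0.5  0.4 -3.8] 0.0287
11.52 [0.4611 0.1555 0.1538] tilt [0.0042 0.0145] F [ 1.9 -0.5  2.9] 0.029
11.57 [0.4618 0.1555 0.1516] tilt [0.006  0.0148] F [ 1.9  0.5 -3. ] 0.0291
11.62 [0.4601 0.1552 0.1492] tilt [0.0015 0.014 ] F [ 0.5  0.3 -3.5] 0.0288
```

play_rows:
  series:
    - {"dx": 6,"dy": -6,"dz": 32,"turn": 0,"fingers": 1}

```text
clock: 11.7
position: [0.4592, 0.1488, 0.1752]
ee_rot: [-0.009, 0.824, 0.567, -0.003]
contact_force: [-1.2, 0.2, -3.3]
width: 0.0285
```

```bash
python3 settle.py
```

```text
11.7 [0.4592 0.1488 0.1752] tilt [-0.0154  0.0121] F [-1.2  0.2 -3.3] 0.0285
11.75 [0.4673 0.1485 0.1841] tilt [0.0043 0.0132] F [ 3.1 -0.6  2.3] 0.0285
11.8 [0.4686 0.1491 0.1832] tilt [0.0077 0.0145] F [ 2.   0.5 -2.1] 0.0286
11.85 [0.4671 0.1491 0.1814] tilt [0.0039 0.0144] F [ 0.1  0.4 -3.1] 0.0288
```

play_rows:
  series:
    - {"dx": 23,"dy": -22,"dz": 2,"turn": 0,"fingers": 1}
    - {"dx": 23,"dy": -22,"dz": 2,"turn": 0,"fingers": 1}
    - {"dx": 23,"dy": -22,"dz": 2,"turn": 0,"fingers": 1}
    - {"dx": 23,"dy": -22,"dz": 2,"turn": 0,"fingers": 1}

```text
clock: 12.18
position: [0.549, 0.0634, 0.1799]
ee_rot: [-0.013, 0.822, 0.57, -0.003]
contact_force: [0.5, 0.7, -2.8]
width: 0.0287
```

```bash
python3 settle.py
```

```text
12.18 [0.549  0.0634 0.1799] tilt [-0.0201  0.0183] F [ 0.5  0.7 -2.8] 0.0287
12.23 [0.555  0.0585 0.1797] tilt [-0.0131  0.0129] F [ 5.5 -3.7 -1.8] 0.0287
12.28 [0.5526 0.0607 0.1796] tilt [-0.0161  0.0158] F [ 0.   0.1 -2.6] 0.0288
12.33 [0.5501 0.0625 0.1795] tilt [-0.0195  0.0178] F [-1.4  0.4 -2. ] 0.0288
```

play_rows:
  series:
    - {"dx": 27,"dy": -25,"dz": 12,"turn": 0,"fingers": 1}

```text
clock: 12.42
position: [0.5676, 0.042, 0.1864]
ee_rot: [-0.021, 0.822, 0.569, -0.009]
contact_force: [-1.2, 0.7, -2.2]
width: 0.0285
```

```bash
python3 settle.py|tail -1
```

```text
12.57 [0.5774 0.037  0.1897] tilt [-0.0215  0.018 ] F [-0.6  1.1 -4. ] 0.0286
```

play_rows:
  series:
    - {"dx": 27,"dy": -25,"dz": 12,"turn": 0,"fingers": 1}

```text
clock: 12.65
position: [0.5944, 0.0175, 0.1969]
ee_rot: [-0.022, 0.822, 0.569, -0.01]
contact_force: [-1.5, 0.8, -3.5]
width: 0.0286
```

```bash
python3 settle.py|tail -1
```

```text
12.8 [0.6044 0.0119 0.2004] tilt [-0.0228  0.0183] F [-0.8  0.  -2.5] 0.0284
```

play_rows:
  series:
    - {"dx": 27,"dy": -25,"dz": 12,"turn": 0,"fingers": 1}

```text
clock: 12.88
position: [0.6212, -0.0068, 0.2077]
ee_rot: [-0.023, 0.822, 0.569, -0.01]
contact_force: [-1.5, 1.8, -3.5]
width: 0.0289
```

```bash
python3 settle.py|tail -1
```

```text
13.03 [ 0.6311 -0.0129  0.2112] tilt [-0.0245  0.0189] F [-0.4  0.  -2. ] 0.0286
```

play_rows:
  series:
    - {"dx": 18,"dy": -18,"dz": 12,"turn": 0,"fingers": 1}

```text
clock: 13.12
position: [0.6422, -0.0257, 0.2196]
ee_rot: [-0.021, 0.823, 0.568, -0.009]
contact_force: [-0.4, 0.1, -3.2]
width: 0.029
```

```bash
python3 settle.py|tail -1
```

```text
13.27 [ 0.6486 -0.0301  0.2226] tilt [-0.0256  0.0196] F [ 0.4 -0.1 -3.4] 0.0287
```

play_rows:
  series:
    - {"dx": 1,"dy": -2,"dz": -12,"turn": 0,"fingers": 1}
    - {"dx": 1,"dy": -2,"dz": -12,"turn": 0,"fingers": 1}
    - {"dx": 0,"dy": -2,"dz": -12,"turn": 0,"fingers": 1}
    - {"dx": 0,"dy": 0,"dz": -8,"turn": 0,"fingers": 1}

```text
clock: 13.6
position: [0.6454, -0.0303, 0.1759]
ee_rot: [-0.019, 0.823, 0.568, -0.006]
contact_force: [-1.5, -0.2, -1.6]
width: 0.0287
```

```bash
python3 settle.py|tail -1
```

```text
13.75 [ 0.6461 -0.0304  0.1767] tilt [-0.0303  0.0238] F [ 0.2  0.2 -3. ] 0.0286
```

play_rows:
  series:
    - {"dx": 11,"dy": -7,"dz": -12,"turn": 0,"fingers": 1}

```text
clock: 13.83
position: [0.6569, -0.0359, 0.1677]
ee_rot: [-0.018, 0.822, 0.569, -0.004]
contact_force: [-0.2, -1.1, -2.0]
width: 0.0289
```

```bash
python3 settle.py|tail -1; cat > meas.py <<'E'
from h import *
import warnings;warnings.filterwarnings("ignore")
s=st();ims=[get_image("scene"),get_image("side")]
p0=s["position"];z0=p0[2]-.0474
for im in ims: im["S"]=(np.array(im["rvec"]),)
def get(l,P):
    o=[]
    for im in ims:
        q=proj(im,P);m=min(masks_of(im,l) or [None],key=lambda m:np.hypot(*(np.array(m["xy"])-q)));o.append((im,m["region"]))
    return o
obs=get("dolly_mid",[*p0[:2],p0[2]-.02])
def c(v):
    P=dtilt(v[0],v[1],z0,v[2],v[3]);t=0
    for im,reg in obs:
        b=up(reg);a=sil(im,P);f=sil(im,P[:1]);t+=((1-a)&b).sum()/b.sum()+(f&(1-b)).sum()/f.sum()
    return t
v0=np.array([*p0[:2],0,0]);r=minimize(c,v0,method="Nelder-Mead",options=dict(initial_simplex=np.vstack([v0]+[v0+d for d in np.diag([.006,.006,.06,.06])]),maxiter=500,xatol=1e-4,fatol=1e-4));print("foot",np.round(r.x,4),round(r.fun,3),"z0",z0)
a=[]
for im in ims:
    u,v=proj(im,[.6525,-.0365,.11]).astype(int);a.append(cv2.resize(im["pixels"][v-50:v+50,u-50:u+50],(400,400),interpolation=cv2.INTER_CUBIC))
import sys
cv2.imwrite("pics/"+sys.argv[1],np.hstack(a)[:,:,::-1])
E
python3 meas.py e.png
```

```text
13.98 [ 0.6569 -0.0374  0.1644] tilt [-0.0315  0.0241] F [-0.5  0.1 -1.8] 0.0289
13.98 [ 0.6569 -0.0374  0.1644] tilt [-0.0315  0.0241] F [-0.5  0.1 -1.8] 0.0289
foot [ 0.6534 -0.0374  0.1296  0.1145] 2.131 z0 0.116968873137379
```

View pics/e.png

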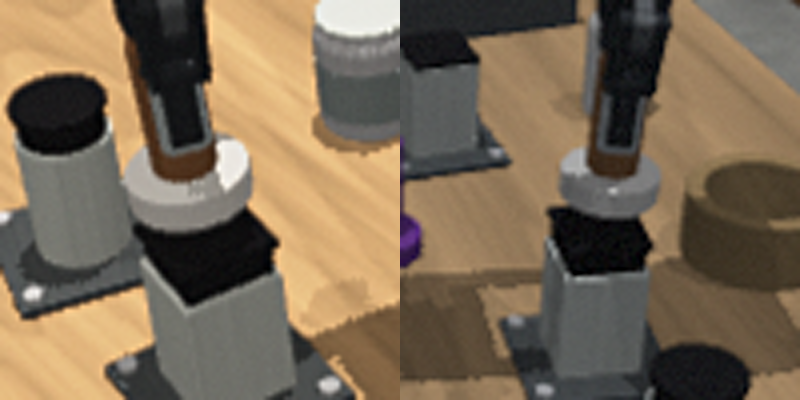

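The foot is over the cap in both views with a few degrees of lean. The network mask mixed with something else, so that fit is invalid (cost 2.1). I'll fit the foot by its own colour instead.

```bash
cat > foot.py <<'E'
from h import *
import warnings;warnings.filterwarnings("ignore")
s=st();ims=[get_image("scene"),get_image("side")];p0=s["position"];z0=p0[2]-.0474
obs=[]
for im in ims:
    hsv=cv2.cvtColor(im["pixels"],cv2.COLOR_RGB2HSV);g=((hsv[...,1]<45)&(hsv[...,2]>120)).astype(np.uint8)
    win=cv2.dilate(cv2.resize(sil(im,dolly((p0[0]-.004,p0[1]),z0)[:1]),(512,384),interpolation=cv2.INTER_NEAREST),np.ones((15,15)))
    n,l,stt,_=cv2.connectedComponentsWithStats(g*win);k=1+np.argmax(stt[1:,4])
    h=np.zeros_like(g);ys,xs=np.nonzero(l==k);cv2.fillConvexPoly(h,cv2.convexHull(np.c_[xs,ys].astype(np.int32)),1);obs.append((im,h>0));print(stt[k])
def c(v,o=None,full=False):
    P=dtilt(v[0],v[1],z0,v[2],v[3])[:1];t=0
    for im,reg in (o or obs):
        a=sil(im,P);b=up(reg);t+=1-(a&b).sum()/(a|b).sum()
    return t+ .3*((v[2]-.047)**2+v[3]**2)
for o in (obs,obs[:1],obs[1:]):
    v0=np.array([*p0[:2],.04,0]);r=minimize(c,v0,args=(o,),method="Nelder-Mead",options=dict(initial_simplex=np.vstack([v0]+[v0+d for d in np.diag([.006,.006,.05,.05])]),maxiter=400,xatol=1e-4,fatol=1e-4));print(np.round(r.x,4),round(r.fun,3))
E
python3 foot.py
```

```text
14.18 [ 0.657  -0.0372  0.1656] tilt [-0.0295  0.0238] F [ 0.6 -0.1 -1.7] 0.0287
[151 187  33  24 439]
[328 160  14  11  55]
[ 0.6573 -0.037   0.0121 -0.1305] 0.873
[ 0.6574 -0.0366  0.0021 -0.1397] 0.067
[ 0.6732 -0.0406  0.0442  0.4644] 0.704
```

```bash
python3 - <<'E'
from h import *
s=st();p=s["position"];z0=p[2]-.0474
for n,d in(("scene",(.75,-.66)),("side",(.97,-.24))):
    im=get_image(n);hsv=cv2.cvtColor(im["pixels"],cv2.COLOR_RGB2HSV)
    g=((hsv[...,0]<14)&(hsv[...,1]>110)&(hsv[...,2]<150))
    u,v=proj(im,[p[0]-.002,p[1],z0+.05]).astype(int)
    pts=[]
    for row in range(v-18,v+16):
        xs=np.nonzero(g[row,u-16:u+17])[0]
        if len(xs)>2: pts.append((row,u-16+xs[0],u-16+xs[-1]))
    pts=np.array(pts);print(n,u,v,pts[::3].tolist())
    for j in(1,2): 
        k=np.polyfit(pts[:,0],pts[:,j],1);print("obs du/dv",j,round(k[0],3))
    for L in(0,.04,.08,.12):
        q=[proj(im,[p[0]+d[0]*L*h,p[1]+d[1]*L*h,z0+h]) for h in(.02,.08)];print(L,round((q[1]-q[0])[0]/(q[1]-q[0])[1],3),np.round(q,1).tolist())
E
```

```text
14.28 [ 0.6571 -0.0373  0.1655] tilt [-0.0294  0.0237] F [-0.4 -0.1 -2.6] 0.0282
scene 165 178 [[163, 153, 172], [174, 154, 157], [178, 155, 157], [186, 157, 159], [191, 158, 173]]
obs du/dv 1 0.221
obs du/dv 2 0.308
0 0.161 [[167.1, 193.0], [162.4, 164.1]]
0.04 0.211 [[166.6, 193.0], [160.5, 164.1]]
0.08 0.261 [[166.2, 193.1], [158.6, 164.2]]
0.12 0.312 [[165.7, 193.1], [156.7, 164.2]]
side 330 149 [[161, 324, 335], [164, 329, 335]]
obs du/dv 1 1.0
obs du/dv 2 -0.2
0 -0.093 [[330.0, 161.3], [332.3, 136.7]]
0.04 -0.139 [[330.4, 161.2], [333.8, 136.7]]
0.08 -0.185 [[330.8, 161.2], [335.3, 136.6]]
0.12 -0.231 [[331.1, 161.2], [336.8, 136.6]]
```

The stem-edge slope gives a lean of 0.047, which matches the kinematic estimate and lets the dolly pivot about the jaw axis. Relative to the cap, the foot sits about (+4,−2) mm off in both views. I'll correct this while descending with a softer grip, so it squares itself on contact.

play_rows:
  series:
    - {"dx": -4,"dy": 2,"dz": -13,"turn": 0,"fingers": 1}
  squeeze: 30

```text
clock: 14.47
position: [0.6556, -0.0359, 0.155]
ee_rot: [-0.016, 0.823, 0.568, -0.003]
contact_force: [1.1, 0.2, -2.8]
width: 0.0286
```

```bash
python3 settle.py|tail -2
```

```text
14.57 [ 0.6512 -0.0348  0.1509] tilt [-0.0337  0.0246] F [-0.5  0.9 -3.2] 0.0291
14.62 [ 0.652  -0.035   0.1516] tilt [-0.0322  0.0242] F [-0.1 -0.5 -2.8] 0.0287
```

play_rows:
  series:
    - {"dx": 0,"dy": 0,"dz": -4,"turn": 0,"fingers": 1}

```text
clock: 14.7
position: [0.6529, -0.0352, 0.1487]
ee_rot: [-0.018, 0.822, 0.569, -0.005]
contact_force: [0.8, 1.1, -2.3]
width: 0.0289
```

```bash
python3 settle.py|tail -2
```

```text
14.8 [ 0.6519 -0.0351  0.1473] tilt [-0.0328  0.0243] F [ 0.5  0.3 -2.8] 0.0287
14.85 [ 0.652  -0.0351  0.1475] tilt [-0.0324  0.0242] F [ 0.7 -0.2 -2.5] 0.0288
```

play_rows:
  series:
    - {"dx": 0,"dy": 0,"dz": -4,"turn": 0,"fingers": 1}

```text
clock: 14.93
position: [0.6528, -0.0352, 0.1444]
ee_rot: [-0.018, 0.822, 0.568, -0.006]
contact_force: [-2.0, 0.6, 6.3]
width: 0.0286
```

```bash
python3 settle.py|tail -2
```

```text
15.03 [ 0.6522 -0.0352  0.1435] tilt [-0.0322  0.0242] F [-0.3  0.7 -2.4] 0.0287
15.08 [ 0.6522 -0.0351  0.1436] tilt [-0.0321  0.0242] F [ 0.1  0.1 -1.7] 0.0284
```

play_rows:
  series:
    - {"dx": 0,"dy": 0,"dz": -4,"turn": 0,"fingers": 1}

```text
clock: 15.17
position: [0.6523, -0.0351, 0.1413]
ee_rot: [-0.019, 0.822, 0.568, -0.006]
contact_force: [-3.7, 0.4, 9.5]
width: 0.0289
```

```bash
python3 settle.py|tail -2; python3 foot.py | tail -2;  python3 - <<'E'
from h import *
a=[]
for n in("scene","side"):
    im=get_image(n);u,v=proj(im,[.6525,-.0365,.11]).astype(int);a.append(cv2.resize(im["pixels"][v-50:v+50,u-50:u+50],(400,400),interpolation=cv2.INTER_CUBIC))
cv2.imwrite("pics/f.png",np.hstack(a)[:,:,::-1])
E
```

```text
15.27 [ 0.6522 -0.0351  0.1404] tilt [-0.0314  0.0241] F [-1.9 -0.2  2.5] 0.0289
15.32 [ 0.6522 -0.0351  0.1403] tilt [-0.0315  0.0241] F [-2.3  0.6  3. ] 0.0283
[ 0.6528 -0.0358 -0.0765 -0.1173] 0.07
[ 0.6612 -0.0396  0.1104  0.4318] 0.698
```

View pics/f.png

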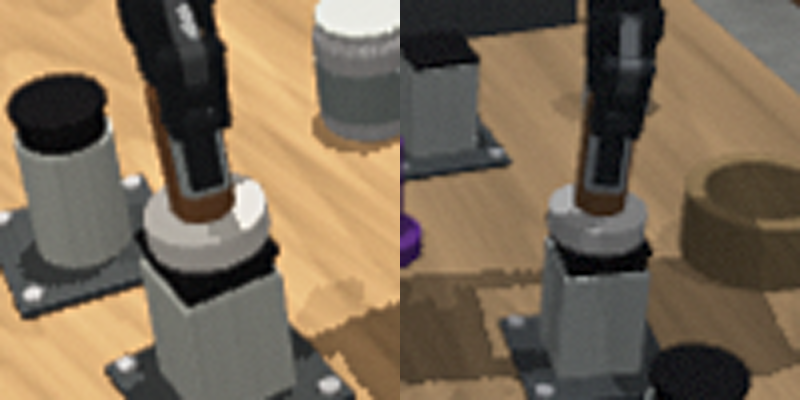

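The foot is centred over the cap in both views (scene mid 207/207, side 596/598), with light contact. Continuing the press.

play_rows:
  series:
    - {"dx": 0,"dy": 0,"dz": -6,"turn": 0,"fingers": 1}

```text
clock: 15.6
position: [0.6523, -0.0351, 0.1368]
ee_rot: [-0.018, 0.822, 0.569, -0.006]
contact_force: [-4.6, -0.1, 9.8]
width: 0.0288
```

```bash
python3 settle.py|tail -2
```

```text
15.7 [ 0.652  -0.0351  0.1339] tilt [-0.0317  0.0241] F [-0.4  0.2 -3. ] 0.0286
15.75 [ 0.6521 -0.0352  0.1334] tilt [-0.032   0.0241] F [ 1.  -0.1 -3.1] 0.029
```

play_rows:
  series:
    - {"dx": 0,"dy": 0,"dz": -6,"turn": 0,"fingers": 1}

```text
clock: 15.83
position: [0.6526, -0.0353, 0.1291]
ee_rot: [-0.018, 0.822, 0.569, -0.006]
contact_force: [-15.3, -3.7, 55.7]
width: 0.0288
```

```bash
python3 settle.py|tail -2
```

```text
15.93 [ 0.6525 -0.0357  0.1299] tilt [-0.0301  0.0228] F [-4.3  0.  13.8] 0.0283
15.98 [ 0.6525 -0.0357  0.1299] tilt [-0.0301  0.0229] F [-4.1 -0.3 12.5] 0.0289
```

Force dropped to zero as the cap snapped, then hit the hard stop with the underside at 0.0825 m (expected 0.082). Lifting off.

play_rows:
  series:
    - {"dx": 0,"dy": 0,"dz": 20,"turn": 0,"fingers": 1}
  squeeze: 50

```text
clock: 16.07
position: [0.65, -0.0355, 0.1464]
ee_rot: [-0.02, 0.822, 0.568, -0.009]
contact_force: [-0.4, -0.3, -4.0]
width: 0.0288
```

```bash
python3 settle.py|tail -1
```

```text
16.22 [ 0.6538 -0.0359  0.1504] tilt [-0.0267  0.0223] F [ 0.2 -0.1 -2.8] 0.0285
```

play_rows:
  series:
    - {"dx": -2,"dy": 2,"dz": 35,"turn": 0,"fingers": 1}

```text
clock: 16.3
position: [0.6474, -0.0336, 0.1771]
ee_rot: [-0.022, 0.823, 0.568, -0.01]
contact_force: [-0.4, -0.3, -3.6]
width: 0.0287
```

```bash
python3 settle.py|tail -1
```

```text
16.45 [ 0.6533 -0.0341  0.1863] tilt [-0.0224  0.0217] F [ 0.5  0.6 -3. ] 0.0286
```

play_rows:
  series:
    - {"dx": -23,"dy": 22,"dz": 3,"turn": 0,"fingers": 1}
    - {"dx": -23,"dy": 22,"dz": 3,"turn": 0,"fingers": 1}
    - {"dx": -23,"dy": 22,"dz": 0,"turn": 0,"fingers": 1}
    - {"dx": -23,"dy": 22,"dz": 0,"turn": 0,"fingers": 1}

```text
clock: 16.78
position: [0.5623, 0.0506, 0.1827]
ee_rot: [-0.015, 0.825, 0.566, -0.005]
contact_force: [0.5, 0.3, -2.1]
width: 0.0289
```

```bash
python3 settle.py|tail -1
```

```text
16.93 [0.5609 0.0516 0.183 ] tilt [-0.027  0.019] F [ 0.9  0.1 -4.1] 0.0287
```

play_rows:
  series:
    - {"dx": -24,"dy": 24,"dz": 0,"turn": 0,"fingers": 1}
    - {"dx": -24,"dy": 24,"dz": 0,"turn": 0,"fingers": 1}
    - {"dx": -24,"dy": 24,"dz": 0,"turn": 0,"fingers": 1}
    - {"dx": -24,"dy": 24,"dz": 0,"turn": 0,"fingers": 1}

```text
clock: 17.27
position: [0.4707, 0.1437, 0.1774]
ee_rot: [-0.012, 0.826, 0.563, -0.005]
contact_force: [0.7, 1.1, -2.1]
width: 0.0287
```

```bash
python3 settle.py|tail -1
```

```text
17.42 [0.4694 0.1444 0.1777] tilt [-0.0227  0.0138] F [ 1.  -0.5 -2.4] 0.0284
```

play_rows:
  series:
    - {"dx": 0,"dy": 0,"dz": -38,"turn": 0,"fingers": 1}

```text
clock: 17.5
position: [0.4767, 0.145, 0.1448]
ee_rot: [-0.008, 0.825, 0.566, 0.002]
contact_force: [3.4, 1.1, -2.0]
width: 0.0292
```

```bash
python3 settle.py|tail -1
```

```text
17.65 [0.4683 0.1433 0.1373] tilt [-0.0288  0.0123] F [ 0.  -0.5 -3. ] 0.0287
```

play_rows:
  series:
    - {"dx": 0,"dy": 0,"dz": -38,"turn": 0,"fingers": 1}

```text
clock: 17.73
position: [0.476, 0.1437, 0.1047]
ee_rot: [-0.009, 0.825, 0.565, -0.001]
contact_force: [3.4, 0.3, -2.2]
width: 0.0288
```

```bash
python3 settle.py|tail -1
```

```text
17.88 [0.4677 0.1424 0.0982] tilt [-0.0332  0.0114] F [ 0.1 -0.7 -2.7] 0.0288
```

play_rows:
  series:
    - {"dx": -7,"dy": 12,"dz": -28,"turn": 0,"fingers": 1}

```text
clock: 17.97
position: [0.4684, 0.1538, 0.0751]
ee_rot: [-0.01, 0.826, 0.564, -0.004]
contact_force: [0.8, 1.0, -1.8]
width: 0.0291
```

```bash
python3 settle.py|tail -1
```

```text
18.12 [0.4607 0.1543 0.0707] tilt [-0.0344  0.0111] F [-0.8 -0.2 -2.1] 0.0287
```

play_rows:
  series:
    - {"dx": 0,"dy": 0,"dz": -14,"turn": 0,"fingers": 1}

```text
clock: 18.2
position: [0.4646, 0.1546, 0.0601]
ee_rot: [-0.012, 0.825, 0.565, -0.007]
contact_force: [-0.6, 0.1, -2.8]
width: 0.0285
```

```bash
python3 settle.py|tail -1
```

```text
18.35 [0.4619 0.154  0.0581] tilt [-0.0326  0.0111] F [ 0.7  0.3 -2.2] 0.0288
```

play_rows:
  series:
    - {"dx": 0,"dy": 0,"dz": -5,"turn": 0,"fingers": 1}

```text
clock: 18.43
position: [0.4637, 0.1541, 0.055]
ee_rot: [-0.013, 0.825, 0.565, -0.009]
contact_force: [1.1, 0.5, -3.3]
width: 0.0285
```

```bash
python3 settle.py|tail -1
```

```text
18.58 [0.4626 0.154  0.0538] tilt [-0.0312  0.0113] F [-0.5 -0.7 -2.9] 0.0289
```

play_rows:
  series:
    - {"dx": 0,"dy": 0,"dz": -5,"turn": 0,"fingers": 1}

```text
clock: 18.67
position: [0.4635, 0.154, 0.0498]
ee_rot: [-0.013, 0.825, 0.564, -0.009]
contact_force: [1.3, -0.0, -3.1]
width: 0.0288
```

```bash
python3 settle.py|tail -1
```

```text
18.82 [0.4624 0.1539 0.0487] tilt [-0.0317  0.0112] F [ 0.1 -1.2 -2.4] 0.029
```

play_rows:
  series:
    - {"dx": 0,"dy": 0,"dz": -2,"turn": 0,"fingers": 1}

```text
clock: 18.9
position: [0.4622, 0.1542, 0.0478]
ee_rot: [-0.014, 0.825, 0.564, -0.01]
contact_force: [-7.5, 0.6, 29.8]
width: 0.0288
```

```bash
python3 settle.py|tail -1
```

```text
19.05 [0.4624 0.154  0.048 ] tilt [-0.0313  0.0114] F [-3.7 -0.5  9.6] 0.0288
```

On the bench. I'll open gently, then rise clear.

play_rows:
  series:
    - {"dx": 0,"dy": 0,"dz": 0,"turn": 0,"fingers": 0.3}
    - {"dx": 0,"dy": 0,"dz": 0,"turn": 0,"fingers": 0}
    - {"dx": 0,"dy": 0,"dz": 0,"turn": 0,"fingers": -0.5}
    - {"dx": 0,"dy": 0,"dz": 0,"turn": 0,"fingers": -1}
    - {"dx": 0,"dy": 0,"dz": 0,"turn": 0,"fingers": -1}
    - {"dx": 0,"dy": 0,"dz": 0,"turn": 0,"fingers": -1}
  squeeze: 20

```text
clock: 19.55
position: [0.4639, 0.1544, 0.0493]
ee_rot: [-0.013, 0.825, 0.565, -0.008]
contact_force: [-0.4, -0.3, -0.8]
width: 0.0847
```

```bash
python3 settle.py|tail -1
```

```text
19.7 [0.4638 0.1544 0.0492] tilt [-0.0278  0.012 ] F [ 0.7 -0.7  0.2] 0.0852
```

play_rows:
  series:
    - {"dx": 0,"dy": 0,"dz": 25,"turn": 0,"fingers": -1}

```text
clock: 19.78
position: [0.4605, 0.1538, 0.0711]
ee_rot: [-0.015, 0.825, 0.565, -0.012]
contact_force: [-0.9, 0.4, 0.1]
width: 0.0853
```

```bash
python3 settle.py|tail -1
```

```text
19.93 [0.4651 0.1546 0.0754] tilt [-0.0243  0.0126] F [-0.6  0.5 -0. ] 0.0856
```

play_rows:
  series:
    - {"dx": 0,"dy": 0,"dz": 30,"turn": 0,"fingers": -1}
    - {"dx": 0,"dy": 0,"dz": 30,"turn": 0,"fingers": -1}
    - {"dx": 0,"dy": 0,"dz": 30,"turn": 0,"fingers": -1}
    - {"dx": -10,"dy": 25,"dz": 20,"turn": 0,"fingers": -1}
    - {"dx": -10,"dy": 25,"dz": 20,"turn": 0,"fingers": -1}
    - {"dx": -10,"dy": 25,"dz": 10,"turn": 0,"fingers": -1}
    - {"dx": -10,"dy": 25,"dz": 0,"turn": 0,"fingers": -1}
    - {"dx": -10,"dy": 25,"dz": 0,"turn": 0,"fingers": -1}
    - {"dx": 0,"dy": 0,"dz": 0,"turn": 0,"fingers": -1}

```text
clock: 20.68
position: [0.41, 0.2824, 0.2163]
ee_rot: [-0.015, 0.827, 0.562, -0.01]
contact_force: [0.6, -0.2, -0.8]
width: 0.0852
```

```bash
python3 - <<'E'
from h import *
st();sc,sd=get_image("scene"),get_image("side")
near=lambda im,l,uv:min(masks_of(im,l),key=lambda m:np.hypot(*(np.array(m["xy"])-uv)))
q=proj(sc,[.46,.155,.04]);m=near(sc,"dolly_mid",q);print(q,m["xy"],m["p"],fit([(sc,m["region"])],dolly,[.46,.155]))
a=cv2.resize(sc["pixels"][170:290,110:350],(800,400),interpolation=cv2.INTER_CUBIC)[:300]
b=cv2.resize(sd["pixels"][140:265,190:390],(480,300),interpolation=cv2.INTER_CUBIC)
a=cv2.resize(sc["pixels"][165:285,115:345],(575,300),interpolation=cv2.INTER_CUBIC)
o=np.zeros((600,575,3),np.uint8);o[:300]=a;o[300:,:480]=b
cv2.imwrite("pics/g.png",o[:,:,::-1])
E
```

```text
20.68 [0.41   0.2824 0.2163] tilt [-0.0325  0.0132] F [ 0.6 -0.2 -0.8] 0.0852
[320.56399663 236.67043872] [319.5, 242.0] 0.82 (array([0.4620649 , 0.15180091]), np.float64(0.09601384413414493))
```

View pics/g.png

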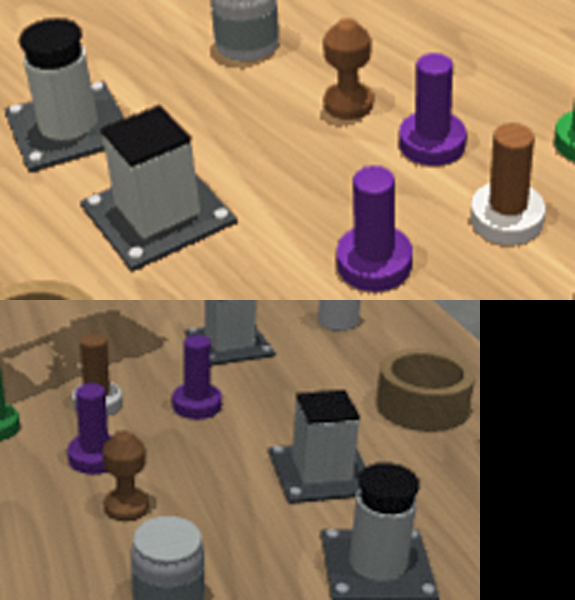

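The final picture shows the square cap's head flat on its rim (scene crop 145,135; side crop 327,407). The round cap is still proud, and the dolly stands upright (508,185). Handing in.

```bash
python3 -c "
from rig import *
print(sign_off())"
```

```text
the job is handed in; nothing more can be done
None
```

The square leg's cap is pressed home, and the dolly stands upright on the bench at about (0.46, 0.15), close to where it started. I handed the job in at about 21 s of the 54 s allowed; no verdict was reported.

**What I did:** I gripped the dolly by its stem and carried it to the cap. On the way the wrist tilted, leaving the dolly leaning about 3–5°. I set it back on the bench, regripped it and carried it over again. I centred it over the cap by the scene and side cameras, pressed until the cap snapped, touched the hard stop, then returned and released the dolly.

**Last checks:**
- **Square cap:** the push-back force vanished when the cap snapped. The dolly's underside then stopped at about 82.5 mm, against 82 mm expected. The final pictures from both cameras show the head flat on the rim.
- **Round cap and other objects:** the round cap still stands proud and the other objects stand where they were.
- **Gripper:** it is open and clear of everything.

**What was less than ideal or disagreed:**
- **Lean at first touch:** the dolly still leaned about 2.7° when it first met the cap. I used a softer grip so it could square itself, but I did not measure the lean after the press.
- **Force peak:** the wrist force briefly reached 56 N at the hard stop, under the 120 N limit.
- **Camera disagreement:** the wrist and scene cameras differed by about 5 mm on the dolly's position, so I centred it by comparing the foot and the cap in the same pictures.
- **Failed fits:** one two-view network fit and the side-camera colour fits of the foot were invalid, and I did not use them.

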